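# Unsnap and slide off a terminal cover

### The job

Open the connection box on the bench: press its snap tab all the way down, then gently push the released terminal cover along its guides until it is completely off its seat and lies flat on the box's empty deck, leaving the terminals bare. Do it by touch with the fingertips only: do not grip or lift the cover or force it, and leave the bottle and the tealights beside the box where they stand.

Things in the scene. Friction and masses are not known exactly. Their poses are not given: they have to be found in the camera images.
- connection_box: Grey box screwed to the bench, 96 (x) x 210 (y) x 40 mm high; four screw feet, two cable glands 17 mm out of its -y end. Origin: centre of the underside, z up. The -x long side has the snap tab and faces the robot; the cover slides toward +y (roughly the robot's left). Guide walls inside x = +-42 mm, top z = 40 mm, run along both sides. Lengths 'of the box' are in this frame.
- box_deck (a point): Centre of the empty flat deck where the cover goes, at x = 0, y = 45, z = 31 mm of the box. Deck: 84 (x) mm wide, from y = -9 to +99 mm of the box, closed at +y by an end lip 37 mm high. The seat, 3 mm higher (rim at z = 34 mm), runs from y = -99 to -19 mm round the open terminal compartment; between them is the tab's slot.
- snap_tab (a joint): Travel of the snap tab, m: 0 = up, locking the cover; 0.010 = fully down at its stop. Starts at 0 to 0.0015. Slides straight down, takes 3 to 4 N, has no return spring and stays where it is left. Its hook bar stands in the slot 2.5 mm ahead of the cover's +y edge and blocks it; the cover is free at 0.008 or more.
- tab_top (a point): Centre of the top of the tab's square press pad, 26 x 26 mm, which stands outside the box on its -x side, at x = -63, y = -14 mm of the box. Its top is 56 mm above the bench when up, 46 mm fully down; nothing within 60 mm of the pad is higher than 41 mm.
- terminal_cover: Loose flat grey plate, 80 (x) x 78 (y) x 7 mm, about 0.12 kg, with dark louvre lines and a thumb ridge on top. Origin: centre of its underside; axes as the box's. Starts on the seat at x = 0, y = -58.5, z = 34 mm of the box; slides freely, 2 mm play to either guide. It is off the seat when its origin is at y = 20 mm or more; at 60 mm it meets the end lip.
- cover_ridge (a point): Middle of the top edge of the cover's thumb ridge, a bar 54 (x) x 7 (y) mm and 20 mm high above the plate, at the cover's -y end, 32.5 mm behind its origin. Its top starts 61 mm above the bench; the plate round it is at 41 mm, the box's end wall behind it at 40 mm. Push its -y face toward the box's +y.
- dye_blue: Small brown dropper bottle, 33 mm across and 102 mm tall, loose, beyond the deck's end. Origin: centre of the underside. Leave it alone.
- tealight_0: Tealight in a metal cup, 38 mm across, 24 mm tall, loose, on the robot's side of the box. Origin: centre of the underside. Leave it alone.
- tealight_1: A second such tealight, loose, on the far side of the box. Origin: centre of the underside. Leave it alone.

How it is judged:
By the outcome, as a careful person would: the job done as asked, in the order asked, and still so for the second after the job is handed in, with the robot touching nothing.
It also fails if it takes over 40 s, if anything falls off the work surface, if the arm or the gripper's body presses on something with over 40 N, if the wrist force passes 120 N, or if a joint passes its speed limit or range.

### The arm

A 6-joint arm with a two-finger parallel gripper is mounted at the origin on a cart in front of the work surface, level with it; the furniture and walls round the work are solid. World frame = base frame: x ahead of the robot, y to its left, z up, the work surface at z = 0. Lengths are in m, angles in degrees, forces in N, time in s.
With the tool pointing down it reaches from about 0.375 to 0.9 m from the base axis. Payload 3.1 kg.
Tool frame: the origin (TCP) lies midway between the tips of the shut fingers; the grasp point (between the pads) lies 19 mm behind it; x points along the fingers, z is the direction in which the jaws open and shut, and the axes are right-handed (so a half turn about x gives the same grasp; the last joint's range is limited). The gripper opens to 87 mm and grips with 3 to 60 N. Pads are 19 mm wide; open, the fingers measure 117 mm over their backs; the gripper's body (75 mm by 190 mm) begins 51 mm behind the grasp point.
Start: joints at [61.679, 30.224, 82.088, -0, 67.689, -10.227], TCP at [0.194, 0.594, 0.223] pointing down, gripper open.
Joint ranges: [-176.69, 176.69], [-43.24, 126.21], [12.49, 139.97], [-82, 262], [0, 151.66], [-163.58, 163.58]. Speed limits (degrees/s): [159.86, 159.86, 180, 180, 180, 180].

### API

Orientations are given as a 3x3 rotation matrix whose columns are the frame's x, y, z axes.
In Python, from rig import * gives the robot as it stands.
- The arm moves only by the tool play_rows, never from a script. Its argument "rows" is a list that holds one entry, the list of rows, each a list of 7 numbers: the shift along the tool's x, y, z in m, then the turn, a rotation vector about the tool's x, y, z in degrees, then the finger opening in m, from 0 to 0.087. A call has 1 to 12 rows; each row is the pose to reach, as a shift and turn from the pose commanded when the call began, along the tool's axes at that moment; what a row does not reach only later rows make up. A row lasts 1/10 s, in which the tool goes at most 50 mm and 8.59 degrees, less where a joint would pass 70% of its speed; a pose out of reach is approached as far as the arm can. A call with a gripper value outside its range is refused whole. The fingers move at their own pace and stop on an object; the grip force is fixed at half the most. Time passes only in rows, so rows that repeat a pose let the fingers close. It gives the time, the measured TCP pose, the force and the opening at its end, in the units of the state.
- read_state(): the state, without advancing time (a new reading comes with each control period).
- capture(name): name is "side" or "top" or "wrist"; returns a dict with "pixels" (400x640x3 uint8, red, green, blue), "intrinsics" (3x3 intrinsics, pixels), "rvec" (rotation vector, rad) and "tvec" (3), from world to camera coordinates, as OpenCV has them. Camera axes: x right, y down, z forward; pixel columns grow to the right and rows downward; lengths in m; the calibration is good to about 2 mm. A picture is of the moment at which its call begins. There is no depth.
- hand_in(): hands the job in, once; it reports no verdict.
Trained networks look in the newest picture that a camera, given by its name, has taken for a name from the list of things; names that differ only in an ending like _2 or _b are one class to them, and where a whole thing is asked for, a point or a joint stands for the part that bears it (a point fixed in the world has none). Each returns a list of dicts, best first, with "p" (0 to 1); they miss things now and then, are a little off and sometimes report something else, mostly with a low value. They report only what shows in the picture. A call takes as long as a camera call.
- trace(camera, target): "mask" (400x640 bool, what is visible of it) and "at" ([column, row] in pixels, amid what is visible of it).
The state is a dict: "time_s": time; "joint_positions": joint angles; "qvel": joint speeds; "tau": joint torques, N m; "position": TCP position; "tcp_rot": TCP orientation; "force": force on the tool from outside, world axes, zero at the start; "moment": the same for the moment, N m; "opening": opening from 0.0 (shut) to 1.0 (fully open).
Only numpy, scipy, OpenCV 4.12 (cv2) and the standard library are available. Lean on these libraries where they do the work, as an engineer would, in place of code of your own. Each camera call takes 0.05 s, during which the arm holds its last target.

## Working session

There is one attempt and no reset: what is moved stays moved. The work goes in short steps, Python scripts to look and compute and a tool call to move; the robot and the scene stay as the last step left them, time stands still between calls to the robot, and variables do not carry over. Pictures are saved under pics/ and viewed, and the job is handed in when it is done.

Besides the shell and the picture viewer there is one more tool, called after "Request:" by a JSON object that holds its "op" and its "data", one argument or row to a line. play_rows: Moves the arm, as the interface text tells. Its arguments: {"type":"object","properties":{"rows":{"type":"array"}},"required":["rows"]}

```bash
mkdir -p pics; ls
python3 - <<'E'
from rig import *
import cv2
s=read_state(); print({k:s[k] for k in ("time_s","position","tcp_rot","force","opening")})
for n in("top","side"):
    c=capture(n); cv2.imwrite(f"pics/{n}0.png",c["pixels"][:,:,::-1]); print(n,c["intrinsics"],c["rvec"],c["tvec"])
    for t in("connection_box","tab_top","terminal_cover","cover_ridge","dye_blue","tealight_0"):
        print(t,[(round(d["p"],2),d["at"],int(d["mask"].sum())) for d in trace(n,t)[:3]])
print(read_state()["time_s"])
E
```

```text
pics
{'time_s': 0.0, 'position': array([0.19372433, 0.59346217, 0.22159036]), 'tcp_rot': array([[-9.97925082e-04, -9.50553035e-01,  3.10560673e-01],
       [-1.85424267e-03,  3.10562053e-01,  9.50551300e-01],
       [-9.99997783e-01,  3.72724132e-04, -2.07247366e-03]]), 'force': array([-0.19252441,  0.40071509,  0.27928728]), 'opening': 1.0024891339861075}
top [[504.94254579   0.         313.82625828]
 [  0.         504.94254579 199.77235732]
 [  0.           0.           1.        ]] [ 2.13685983 -2.15443222  0.09591015] [0.2386791  0.53726155 0.85102587]
connection_box []
tab_top [(0.82, [336.7, 237.0], 306)]
terminal_cover [(0.8, [366.8, 211.4], 2052)]
cover_ridge [(0.61, [370.3, 212.7], 2084)]
dye_blue [(0.68, [249.4, 170.9], 394)]
tealight_0 [(0.9, [292.1, 249.8], 365)]
side [[432.00181703   0.         324.37408437]
 [  0.         432.00181703 202.37364342]
 [  0.           0.           1.        ]] [ 0.00411131  2.84583585 -1.30255653] [ 0.51535397 -0.09202802  1.0628117 ]
connection_box [(0.64, [317.1, 217.1], 3550)]
tab_top [(0.54, [346.5, 202.7], 286)]
terminal_cover [(0.56, [325.0, 187.6], 1054), (0.19, [315.3, 221.4], 3511)]
cover_ridge [(0.88, [327.7, 184.4], 1066)]
dye_blue [(0.96, [283.5, 261.0], 692)]
tealight_0 [(0.81, [355.1, 240.7], 299), (0.57, [284.6, 206.0], 280)]
0.7
```

View pics/top0.png

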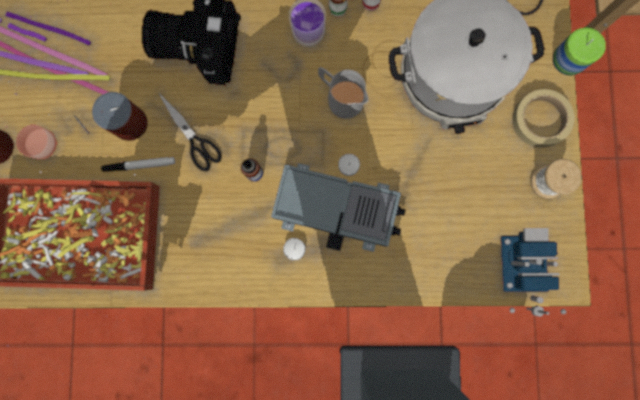

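View pics/side0.png

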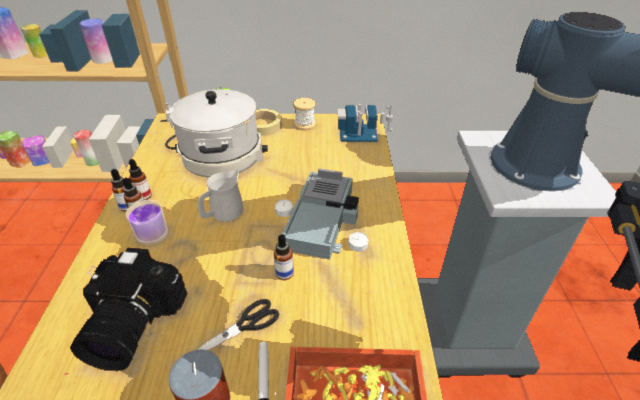

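Top view: box around (337,207) px, tab black pad at (337,237), louvred cover at (367,211), tealights (294,249),(348,164), bottle (252,170). Zooming in for corners.

Run:
```python
import cv2
a=cv2.imread("pics/top0.png")[150:260,260:420]; cv2.imwrite("pics/top0z.png",cv2.resize(a,None,fx=5,fy=5,interpolation=cv2.INTER_CUBIC))
a=cv2.imread("pics/side0.png")[160:270,270:380]; cv2.imwrite("pics/side0z.png",cv2.resize(a,None,fx=5,fy=5,interpolation=cv2.INTER_CUBIC))
```

```text
(no output)
```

View pics/top0z.png

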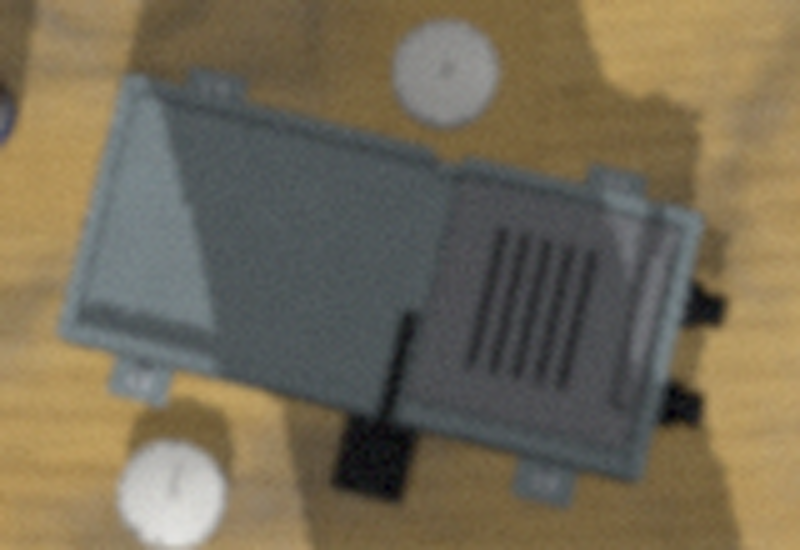

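View pics/side0z.png

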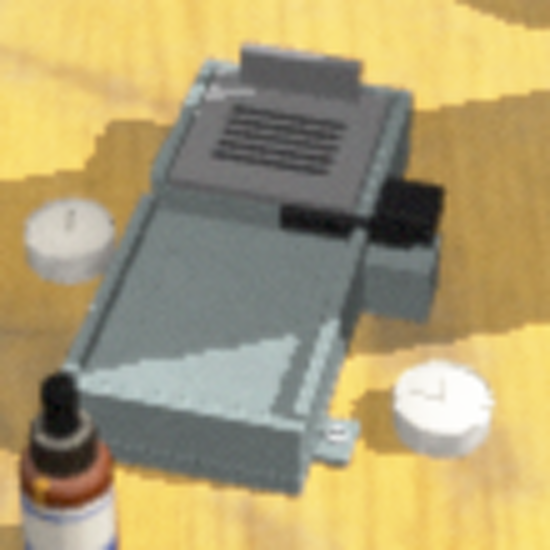

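```bash
cat > h.py <<'E'
from rig import *
import numpy as np, cv2
from scipy.optimize import least_squares
from scipy.spatial.transform import Rotation as R
def proj(P,c): return cv2.projectPoints(np.float64(P).reshape(-1,1,3),c["rvec"],c["tvec"],c["intrinsics"],None)[0].reshape(-1,2)
def b2w(P,q):
    P=np.float64(P).reshape(-1,3); c,s=np.cos(q[2]),np.sin(q[2])
    return np.c_[q[0]+c*P[:,0]-s*P[:,1], q[1]+s*P[:,0]+c*P[:,1],P[:,2]]
E
python3 - <<'E'
from h import *
t=capture("top"); s=capture("side")
Pt=np.array([[48,105,40],[-48,105,40],[48,-105,40],[-48,-105,40]])/1e3
ut=np.array([[130,80],[65,330],[700,215],[635,475]])/5+[260,150]-0.4
Ps=np.array([[-48,105,40],[48,105,40],[27,-94.5,61],[-27,-94.5,61]])/1e3
us=np.array([[305,430],[75,385],[245,48],[362,62]])/5+[270,160]-.4
def f(q,a=1,b=1): return np.r_[a*(proj(b2w(Pt,q),t)-ut).ravel(),b*(proj(b2w(Ps,q),s)-us).ravel()]
for a,b in((1,1),(1,0),(0,1)):
    r=least_squares(f,[.5,0,-.1],args=(a,b)); print(r.x,np.degrees(r.x[2])); print(f(r.x).round(1).reshape(-1,2).tolist())
    q=r.x
    print("pad",proj(b2w([[-.063,-.014,.056]],q),t),proj(b2w([[-.063,-.014,.056]],q),s),trace("top","tab_top")[0]["at"] if a*b else "")
q=least_squares(f,[.5,0,-.1]).x; np.save("q.npy",q)
for n,c in(("top",t),("side",s)):
    im=c["pixels"][:,:,::-1].copy()
    im=cv2.resize(im,None,fx=4,fy=4,interpolation=cv2.INTER_CUBIC)
    def poly(P,col): cv2.polylines(im,[np.int32((proj(b2w(np.array(P)/1e3,q),c)+.5)*4)],True,col,1)
    poly([[48,105,37],[-48,105,37],[-48,-105,40],[48,-105,40]],(0,0,255))
    poly([[-76,-27,56],[-50,-27,56],[-50,-1,56],[-76,-1,56]],(0,255,255))
    poly([[-27,-94.5,61],[27,-94.5,61],[27,-87.5,61],[-27,-87.5,61]],(0,255,0))
    poly([[-40,-97.5,41],[40,-97.5,41],[40,-19.5,41],[-40,-19.5,41]],(255,0,0))
    m=(270*4,160*4) if n=="side" else (260*4,150*4)
    cv2.imwrite(f"pics/fit_{n}.png",im[m[1]:m[1]+440,m[0]:m[0]+620])
print(b2w([[-.063,-.014,.056],[0,-.091,.061],[0,0.045,.031]],q), q)
for n,c in(("top",t),("side",s)): pass
E
```

```text
[ 0.52817976  0.19650999 -0.24466461] -14.018249626933057
[[-1.8, -0.1], [-2.1, 2.6], [0.9, 0.2], [1.8, 2.0], [-0.3, -0.3], [-4.0, -0.4], [-1.0, -1.4], [-0.2, -0.5]]Traceback (most recent call last):
  File "<stdin>", line 11, in <module>
IndexError: list index out of range
```

```bash
cat > fit.py <<'E'
from h import *
t=capture("top"); s=capture("side")
Pt=np.array([[48,105,40],[-48,105,40],[48,-105,40],[-48,-105,40]])/1e3
ut=np.array([[130,80],[65,330],[700,215],[635,475]])/5+[260,150]-0.4
Ps=np.array([[-48,105,40],[48,105,40],[27,-94.5,61],[-27,-94.5,61]])/1e3
us=np.array([[305,430],[75,385],[245,48],[362,62]])/5+[270,160]-.4
def f(q,a=1,b=1): return np.r_[a*(proj(b2w(Pt,q),t)-ut).ravel(),b*(proj(b2w(Ps,q),s)-us).ravel()]
for a,b in((1,1),(1,0),(0,1)):
    r=least_squares(f,[.5,0.2,-.1],args=(a,b)); print(r.x,np.degrees(r.x[2])); print(f(r.x).round(1).reshape(-1,2).tolist())
q=least_squares(f,[.5,0.2,-.1]).x; np.save("q.npy",q)
for n,c in(("top",t),("side",s)):
    im=c["pixels"][:,:,::-1].copy()
    im=cv2.resize(im,None,fx=5,fy=5,interpolation=cv2.INTER_CUBIC)
    def poly(P,col): cv2.polylines(im,[np.int32((proj(b2w(np.array(P)/1e3,q),c)+.5)*5)],True,col,1)
    poly([[48,105,37],[-48,105,37],[-48,-105,40],[48,-105,40]],(0,0,255))
    poly([[-76,-27,56],[-50,-27,56],[-50,-1,56],[-76,-1,56]],(0,255,255))
    poly([[-27,-94.5,61],[27,-94.5,61],[27,-87.5,61],[-27,-87.5,61]],(0,255,0))
    poly([[-40,-97.5,41],[40,-97.5,41],[40,-19.5,41],[-40,-19.5,41]],(255,0,0))
    m=(270*5,160*5) if n=="side" else (260*5,150*5)
    cv2.imwrite(f"pics/fit_{n}.png",im[m[1]:m[1]+550,m[0]:m[0]+(550 if n=="side" else 780)])
print(b2w([[-.063,-.014,.056],[0,-.091,.061],[0,0.045,.031]],q), q)
E
python3 fit.py
```

```text
[ 0.52817976  0.19650999 -0.24466445] -14.018240602138048
[[-1.8, -0.1], [-2.1, 2.6], [0.9, 0.2], [1.8, 2.0], [-0.3, -0.3], [-4.0, -0.4], [-1.0, -1.4], [-0.2, -0.5]]
[ 0.53034541  0.19602089 -0.25361875] -14.531283884639382
[[-1.1, -1.8], [-1.9, 0.8], [1.3, -0.4], [1.7, 1.2], [-2.0, -0.5], [-5.5, -0.8], [-1.6, -1.5], [-0.8, -0.5]]
[ 0.52554898  0.19792844 -0.23522882] -13.47761875063531
[[-3.0, 1.8], [-2.8, 4.7], [0.0, 1.1], [1.4, 3.1], [1.8, 0.1], [-2.2, 0.4], [-0.2, -1.0], [0.7, -0.2]]
[[0.46366475 0.19818746 0.056     ]
 [0.50613676 0.10822009 0.061     ]
 [0.53908014 0.24016983 0.031     ]] [ 0.52817976  0.19650999 -0.24466445]
```

View pics/fit_top.png

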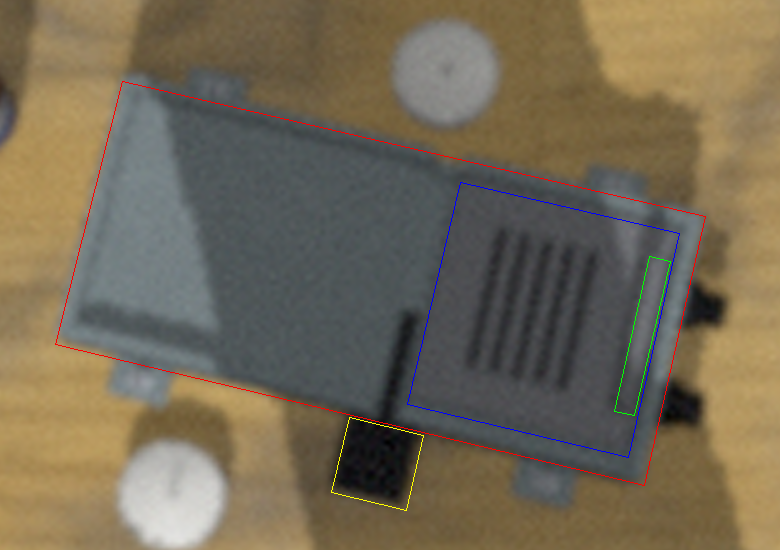

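View pics/fit_side.png

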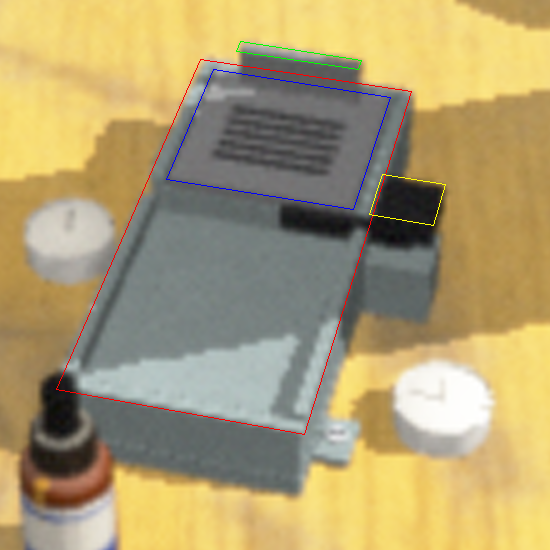

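```bash
cat >> h.py <<'E'
Q=np.array([0.529,0.1965,np.radians(-14.2)])
c_,s_=np.cos(Q[2]),np.sin(Q[2])
RT=np.array([[0,-s_*-1*-1,c_],[0,c_,s_],[-1,0,0]]) # cols: x down, y = z cross x , z = box x
z=np.array([c_,s_,0]);x=np.array([0,0,-1.]);RT=np.c_[x,np.cross(z,x),z]
def go(Pbox):
    s=read_state(); T=b2w([Pbox],Q)[0]; A=s["tcp_rot"]
    print("t",round(s["time_s"],2),"world target",T.round(4),"shift",(A.T@(T-s["position"])).round(4),"rot",R.from_matrix(A.T@RT).as_rotvec(degrees=True).round(2),"F",s["force"].round(2),"box now",where(s).round(4), "open",round(s["opening"],2))
def where(s):
    d=s["position"]-[Q[0],Q[1],0]; return np.array([c_*d[0]+s_*d[1],-s_*d[0]+c_*d[1],d[2]])
E
python3 -c "
from h import *
go([-.064,-.014,.12]);print(RT)"
```

```text
t 0.95 world target [0.4635 0.1986 0.12  ] shift [ 0.1025 -0.3789 -0.2922] rot [86.11  0.   -0.  ] F [0.11 0.69 0.02] box now [-0.4222  0.3033  0.2226] open 1.0
[[ 0.          0.24530739  0.96944535]
 [ 0.          0.96944535 -0.24530739]
 [-1.          0.          0.        ]]
```

Request:
{"op": "play_rows", "data": {
  "rows": [
    [[0.0,-0.035,-0.026,8,0,0,0],[0.01,-0.07,-0.054,16,0,0,0],[0.02,-0.105,-0.081,24,0,0,0],[0.03,-0.14,-0.108,32,0,0,0],[0.04,-0.175,-0.135,40,0,0,0],[0.05,-0.21,-0.162,48,0,0,0],[0.06,-0.245,-0.189,56,0,0,0],[0.06,-0.28,-0.216,64,0,0,0],[0.06,-0.315,-0.243,72,0,0,0],[0.06,-0.35,-0.27,80,0,0,0],[0.06,-0.379,-0.292,86.1,0,0,0],[0.06,-0.379,-0.292,86.1,0,0,0]]
  ]
}}

```text
time_s: 2.15
position: [0.4676, 0.1956, 0.163]
tcp_rot: [[0.004, 0.252, 0.968], [-0.0, 0.968, -0.252], [-1.0, 0.001, 0.004]]
force: [-0.3, 0.2, 0.0]
opening: 0.034
```

```bash
cat > look.py <<'E'
from h import *
import sys
tag=sys.argv[1]
for n in sys.argv[2:]:
    c=capture(n); im=c["pixels"][:,:,::-1]
    if n=="top": im=cv2.resize(im[140:270,250:440],None,fx=4,fy=4,interpolation=cv2.INTER_CUBIC)
    if n=="side": im=cv2.resize(im[100:270,240:420],None,fx=3.5,fy=3.5,interpolation=cv2.INTER_CUBIC)
    cv2.imwrite(f"pics/{tag}_{n}.png",im)
E
python3 look.py a side wrist; python3 -c "
from h import *
go([-.064,-.014,.070])"
```

```text
t 2.25 world target [0.4635 0.1986 0.07  ] shift [ 0.0926  0.0003 -0.0005] rot [-0.08 -0.02 -0.01] F [-0.17 -0.33  0.14] box now [-0.0635 -0.0143  0.1626] open 0.01
```

View pics/a_side.png

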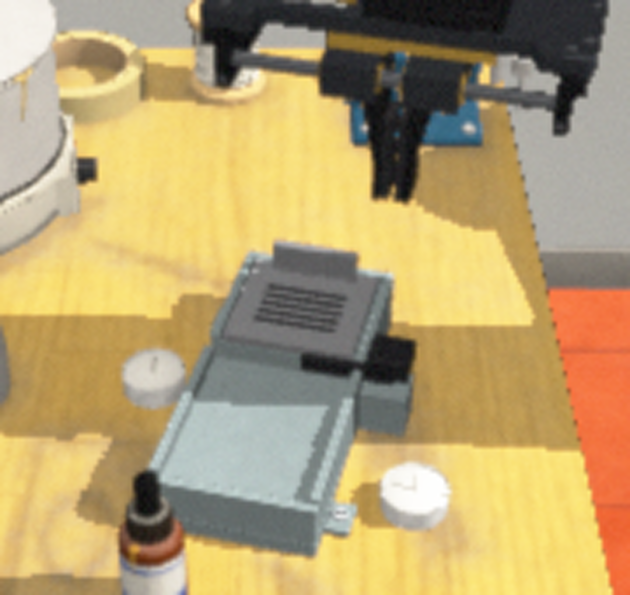

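View pics/a_wrist.png

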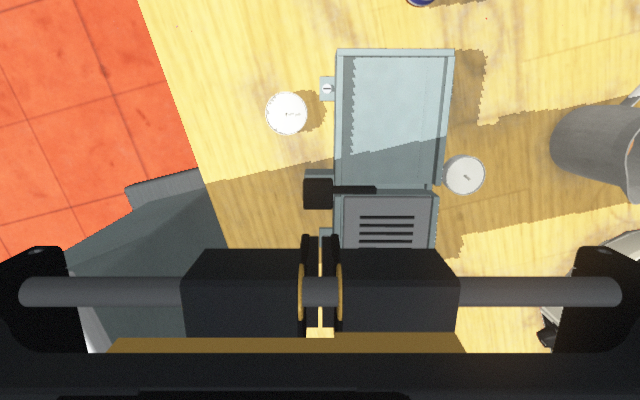

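Run:
```python
from h import *
c=capture("wrist"); P=np.array([[48,105,37],[-48,105,37],[-76,-1,56],[-76,-27,56],[-50,-27,56],[-50,-1,56],[-40,-19.5,41],[40,-19.5,41]])/1e3
print(proj(b2w(P,Q),c).round(1).tolist()); go([-.064,-.014,.07])
im=cv2.resize(c["pixels"][30:255,280:480,::-1],None,fx=3,fy=3,interpolation=cv2.INTER_CUBIC)
p=np.int32((proj(b2w(P,Q),c)+.5-[280,30])*3)
for a in p: cv2.circle(im,tuple(map(int,a)),2,(0,0,255),-1)
cv2.imwrite("pics/w1.png",im[:600])
```

```text
[[457.7, 48.6], [338.5, 48.9], [304.6, 182.5], [305.1, 211.7], [335.1, 211.7], [335.5, 182.5], [345.6, 198.4], [434.2, 198.3]]
t 2.3 world target [0.4635 0.1986 0.07  ] shift [ 0.0925 -0.0002  0.0005] rot [ 0.01 -0.05  0.  ] F [-0.27  0.6  -0.52] box now [-0.0644 -0.0138  0.1625] open 0.01
```

View pics/w1.png

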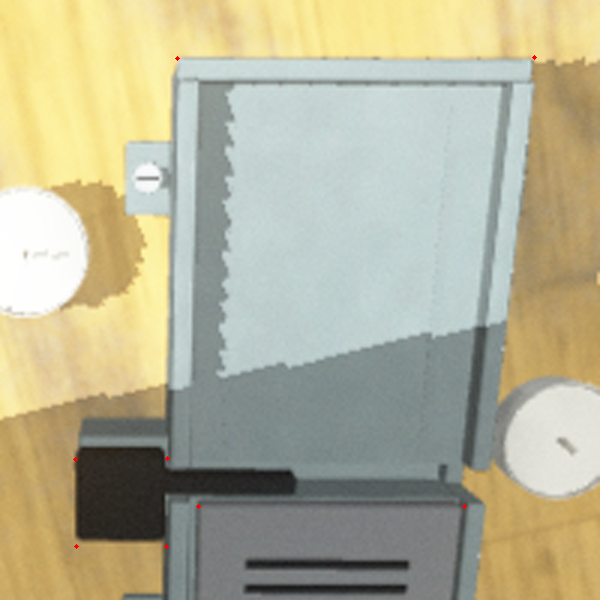

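Request:
{"op": "play_rows", "data": {
  "rows": [
    [[0.03,0.002,0,0,0,0,0],[0.06,0.002,0,0,0,0,0],[0.085,0.002,0,0,0,0,0],[0.098,0.002,0,0,0,0,0],[0.102,0.002,0,0,0,0,0],[0.105,0.002,0,0,0,0,0],[0.107,0.002,0,0,0,0,0],[0.109,0.002,0,0,0,0,0]]
  ]
}}

```text
time_s: 3.1
position: [0.4643, 0.2014, 0.0543]
tcp_rot: [[0.001, 0.245, 0.97], [0.001, 0.97, -0.245], [-1.0, 0.001, 0.001]]
force: [-1.4, 2.0, 3.8]
opening: 0.005
```

Request:
{"op": "play_rows", "data": {
  "rows": [
    [[0.0015,0,0,0,0,0,0],[0.003,0,0,0,0,0,0],[0.0045,0,0,0,0,0,0],[0.006,0,0,0,0,0,0],[0.007,0,0,0,0,0,0],[0.0075,0,0,0,0,0,0],[0.0075,0,0,0,0,0,0]]
  ]
}}

```text
time_s: 3.8
position: [0.4645, 0.2008, 0.0464]
tcp_rot: [[0.001, 0.245, 0.969], [0.0, 0.969, -0.245], [-1.0, 0.0, 0.001]]
force: [-1.2, 2.3, 5.9]
opening: 0.006
```

Request:
{"op": "play_rows", "data": {
  "rows": [
    [[0.0005,0,0,0,0,0,0],[0.001,0,0,0,0,0,0],[0.0015,0,0,0,0,0,0],[0.0015,0,0,0,0,0,0]]
  ]
}}

```text
time_s: 4.2
position: [0.4645, 0.2008, 0.0463]
tcp_rot: [[0.001, 0.245, 0.969], [0.0, 0.969, -0.245], [-1.0, 0.001, 0.001]]
force: [-2.6, 1.5, 17.5]
opening: 0.009
```

```bash
python3 -c "
from h import *
go([0,-.114,.1])"
```

```text
t 4.2 world target [0.501 0.086 0.1  ] shift [-0.0537 -0.1023  0.0636] rot [ 0.01  0.08 -0.03] F [-2.61  1.46 17.5 ] box now [-0.0635 -0.0116  0.0463] open 0.01
```

Request:
{"op": "play_rows", "data": {
  "rows": [
    [[-0.02,0,0,0,0,0,0.0],[-0.055,0,0,0,0,0,0.0],[-0.06,-0.03,0.015,0,0,0,0.02],[-0.06,-0.065,0.035,0,0,0,0.02],[-0.06,-0.09,0.055,0,0,0,0.02],[-0.06,-0.102,0.0635,0,0,0,0.02],[-0.06,-0.102,0.0635,0,0,0,0.02]]
  ]
}}

```text
time_s: 4.9
position: [0.5015, 0.0846, 0.1043]
tcp_rot: [[0.0, 0.248, 0.969], [-0.0, 0.969, -0.248], [-1.0, -0.0, 0.0]]
force: [-0.8, 0.3, 0.1]
opening: 0.219
```

```bash
python3 look.py b top side wrist; python3 -c "
from h import *
go([0,-.114,.048])"
```

```text
t 5.05 world target [0.501 0.086 0.048] shift [ 0.0561 -0.0008  0.0019] rot [ 0.04 -0.12  0.01] F [-0.57  0.15 -0.37] box now [-0.0018 -0.1132  0.1041] open 0.23
```

View pics/b_side.png

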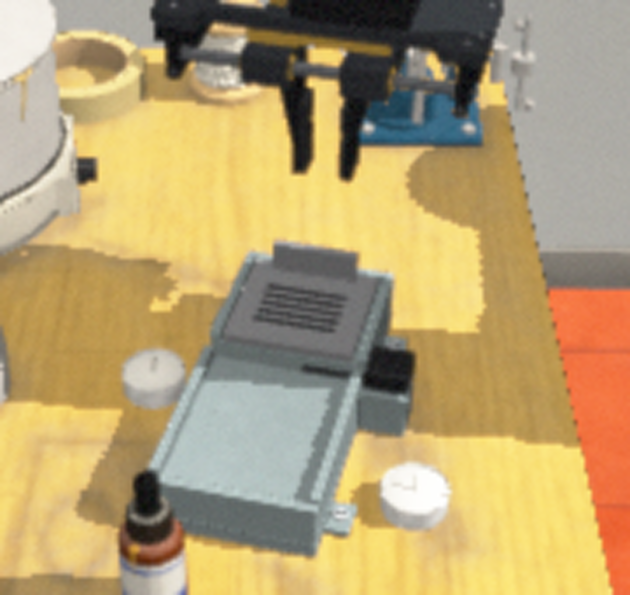

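View pics/b_wrist.png

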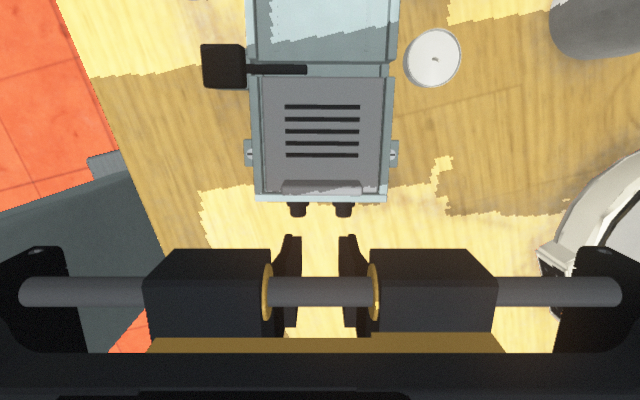

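The side view shows the tab down (hook bar flush at deck level) and the fingers behind the ridge; the wrist view centres the tips (col 319) on the ridge (col 321). Next I descend behind it.

Request:
{"op": "play_rows", "data": {
  "rows": [
    [[0.03,-0.001,0.001,0,0,0,0.02],[0.05,-0.001,0.001,0,0,0,0.02],[0.056,-0.001,0.001,0,0,0,0.02],[0.056,-0.001,0.001,0,0,0,0.02]]
  ]
}}

```text
time_s: 5.45
position: [0.5001, 0.0862, 0.0478]
tcp_rot: [[-0.003, 0.244, 0.97], [0.0, 0.97, -0.244], [-1.0, -0.001, -0.003]]
force: [-0.4, 0.9, -0.1]
opening: 0.231
```

```bash
python3 look.py c top side; python3 -c "
from h import *
go([0,-.104,.048])"
```

```text
t 5.55 world target [0.5035 0.0957 0.048 ] shift [ 0.001   0.0101 -0.0005] rot [ 0.07  0.03 -0.01] F [-0.37  0.35 -0.32] box now [ 0.0005 -0.1141  0.049 ] open 0.23
```

View pics/c_side.png

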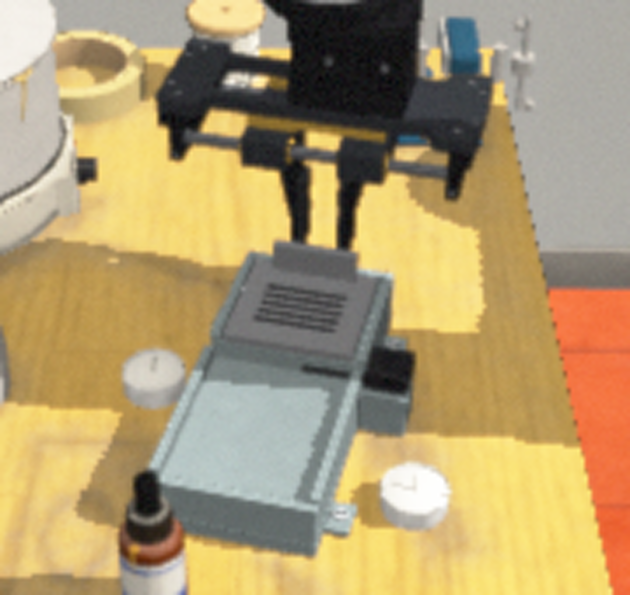

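Both fingers sit behind the ridge, free of contact. First a short probing push.

Request:
{"op": "play_rows", "data": {
  "rows": [
    [[0.001,0.003,0,0,0,0,0.02],[0.001,0.006,0,0,0,0,0.02],[0.001,0.009,0,0,0,0,0.02],[0.001,0.012,0,0,0,0,0.02],[0.001,0.015,0,0,0,0,0.02],[0.001,0.018,0,0,0,0,0.02]]
  ]
}}

```text
time_s: 6.15
position: [0.5059, 0.1027, 0.0477]
tcp_rot: [[0.0, 0.245, 0.969], [-0.0, 0.969, -0.245], [-1.0, -0.0, 0.0]]
force: [0.2, -0.4, 0.6]
opening: 0.231
```

```bash
python3 look.py d top side; python3 -c "
from h import *
go([0,-.004,.048])"
```

```text
t 6.25 world target [0.528  0.1926 0.048 ] shift [-0.0004  0.0923 -0.0006] rot [ 0.02  0.01 -0.01] F [-0.72  0.26  0.8 ] box now [ 0.0006 -0.0963  0.0475] open 0.23
```

View pics/d_side.png

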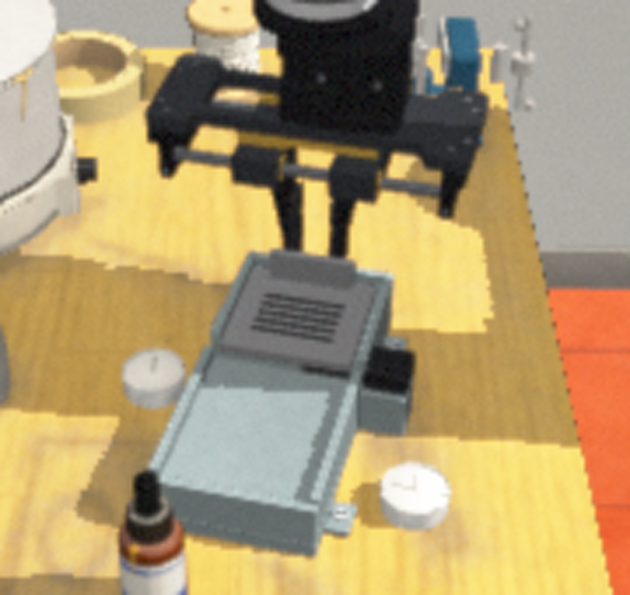

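Request:
{"op": "play_rows", "data": {
  "rows": [
    [[0,0.004,0,0,0,0,0.02],[0,0.008,0,0,0,0,0.02],[0,0.012,0,0,0,0,0.02],[0,0.016,0,0,0,0,0.02],[0,0.02,0,0,0,0,0.02],[0,0.024,0,0,0,0,0.02],[0,0.028,0,0,0,0,0.02],[0,0.032,0,0,0,0,0.02],[0,0.036,0,0,0,0,0.02],[0,0.04,0,0,0,0,0.02],[0,0.044,0,0,0,0,0.02]]
  ]
}}

```text
time_s: 7.35
position: [0.5167, 0.1455, 0.0476]
tcp_rot: [[0.0, 0.245, 0.969], [-0.0, 0.969, -0.245], [-1.0, -0.0, 0.0]]
force: [0.8, -1.1, 0.4]
opening: 0.231
```

```bash
python3 look.py e top side; python3 -c "
from h import *
go([0,-.004,.048])"
```

```text
t 7.45 world target [0.528  0.1926 0.048 ] shift [-0.0004  0.0482 -0.0007] rot [ 0.03  0.02 -0.02] F [-0.14 -0.52 -0.81] box now [ 0.0007 -0.0522  0.0476] open 0.23
```

View pics/e_side.png

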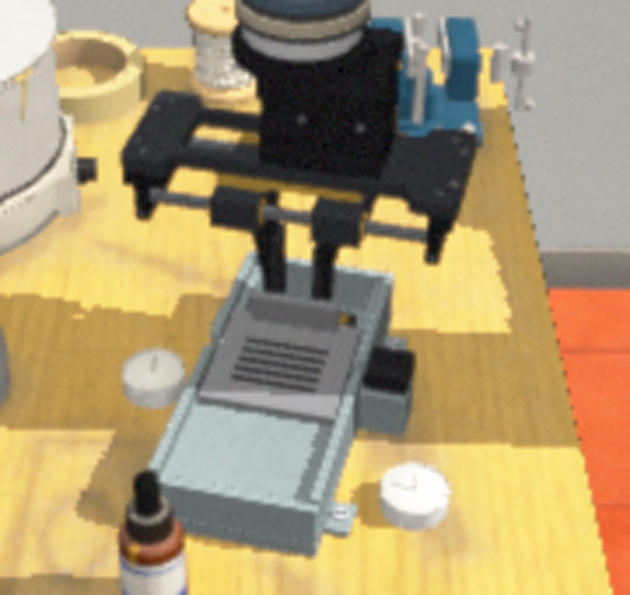

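Request:
{"op": "play_rows", "data": {
  "rows": [
    [[0,0.004,0,0,0,0,0.02],[0,0.008,0,0,0,0,0.02],[0,0.012,0,0,0,0,0.02],[0,0.016,0,0,0,0,0.02],[0,0.02,0,0,0,0,0.02],[0,0.024,0,0,0,0,0.02],[0,0.028,0,0,0,0,0.02],[0,0.032,0,0,0,0,0.02],[0,0.036,0,0,0,0,0.02],[0,0.04,0,0,0,0,0.02],[0,0.043,0,0,0,0,0.02],[0,0.043,0,0,0,0,0.02]]
  ]
}}

```text
time_s: 8.65
position: [0.5274, 0.1873, 0.0476]
tcp_rot: [[0.001, 0.245, 0.97], [0.0, 0.97, -0.245], [-1.0, 0.0, 0.0]]
force: [0.2, 0.2, -1.4]
opening: 0.226
```

```bash
python3 look.py f top side; python3 -c "
from h import *
go([0,-.004,.048])"
```

```text
t 8.75 world target [0.528  0.1926 0.048 ] shift [-0.0005  0.0057 -0.0006] rot [ 0.01  0.   -0.  ] F [ 0.35  0.34 -0.42] box now [ 0.0006 -0.0097  0.0475] open 0.23
```

View pics/f_side.png

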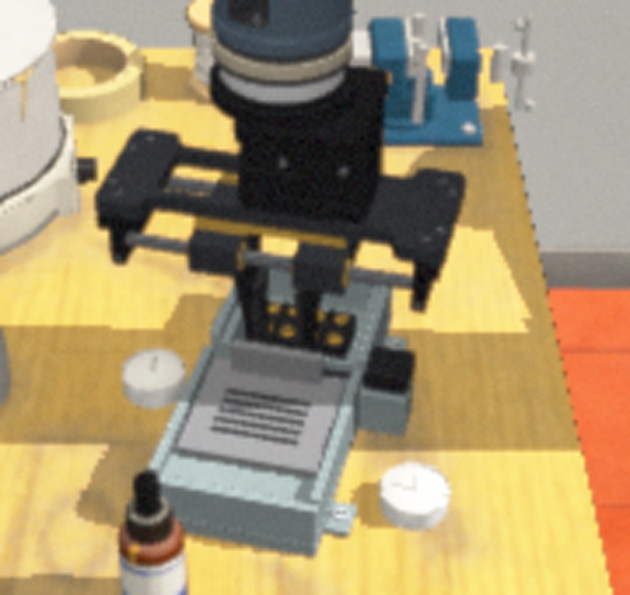

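View pics/f_top.png

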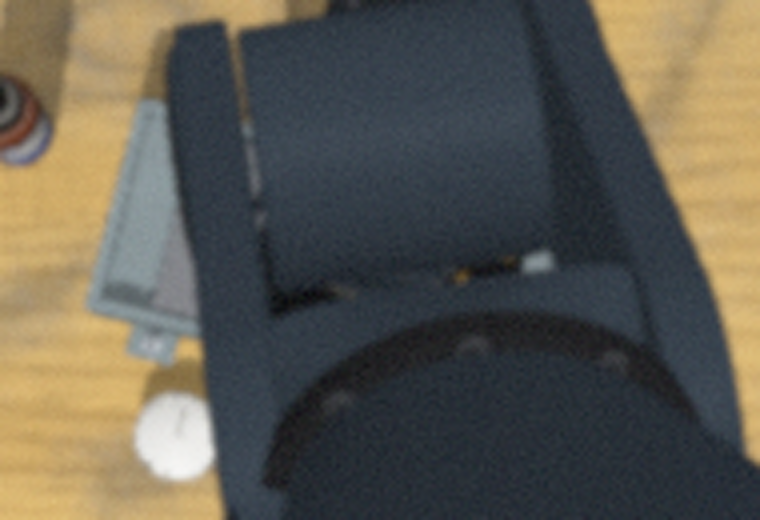

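Request:
{"op": "play_rows", "data": {
  "rows": [
    [[0,0.003,0,0,0,0,0.02],[0,0.006,0,0,0,0,0.02],[0,0.009,0,0,0,0,0.02],[0,0.011,0,0,0,0,0.02],[0,0.011,0,0,0,0,0.02],[0,0.006,0,0,0,0,0.02],[0,-0.005,0,0,0,0,0.02],[-0.03,-0.015,0,0,0,0,0.02],[-0.08,-0.03,0,0,0,0,0.02],[-0.1,-0.07,0,0,0,0,0.02],[-0.1,-0.12,0,0,0,0,0.02],[-0.1,-0.12,0,0,0,0,0.02]]
  ]
}}

```text
time_s: 9.95
position: [0.4963, 0.0655, 0.1484]
tcp_rot: [[-0.0, 0.251, 0.968], [-0.002, 0.968, -0.251], [-1.0, -0.002, 0.0]]
force: [1.0, 0.5, 0.1]
opening: 0.231
```

```bash
python3 look.py g side wrist
python3 - <<'E'
from h import *
s=read_state(); print(s["time_s"],s["force"],where(s))
c=capture("wrist")
d=trace("wrist","terminal_cover"); print([(x["p"],x["at"]) for x in d])
for y in (30,35,40,45,50,55): print(y,proj(b2w(np.array([[0,y,38],[-40,y+39,38],[40,y+39,38],[-40,y-39,38],[40,y-39,38]])/1e3,Q),c).round(0).tolist())
E
```

```text
10.05 [ 0.25959678  0.3654833  -0.01423527] [ 0.00046264 -0.13142461  0.14775184]
[(0.73, [316.1, 6.8])]
30 [[318.0, -18.0], [260.0, -83.0], [376.0, -83.0], [265.0, 41.0], [371.0, 41.0]]
35 [[318.0, -26.0], [259.0, -92.0], [376.0, -92.0], [265.0, 34.0], [371.0, 34.0]]
40 [[318.0, -34.0], [259.0, -101.0], [377.0, -101.0], [265.0, 27.0], [372.0, 26.0]]
45 [[318.0, -42.0], [258.0, -110.0], [377.0, -110.0], [264.0, 19.0], [372.0, 19.0]]
50 [[318.0, -51.0], [258.0, -119.0], [377.0, -119.0], [264.0, 12.0], [372.0, 11.0]]
55 [[318.0, -59.0], [258.0, -128.0], [378.0, -129.0], [264.0, 4.0], [373.0, 4.0]]
```

View pics/g_side.png

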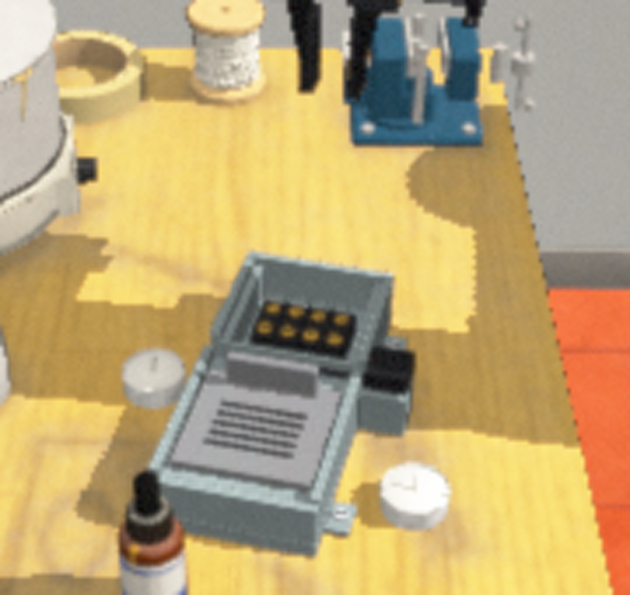

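View pics/g_wrist.png

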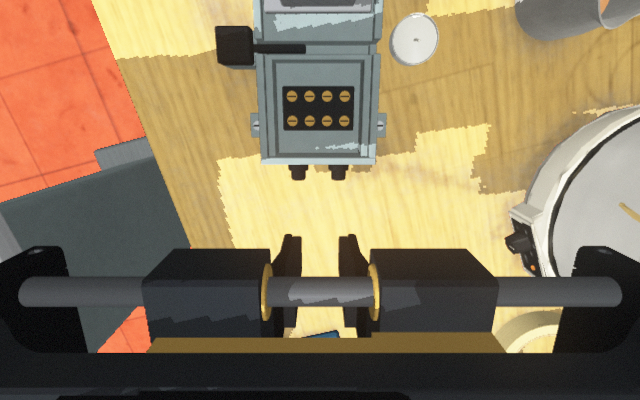

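```bash
python3 -c "
from h import *
c=capture('side')
print([(n,[ (round(d['p'],2),d['at']) for d in trace('side',n)[:2]]) for n in ('dye_blue','tealight_0')])
print(hand_in())"
```

```text
[('dye_blue', [(0.94, [283.6, 259.8])]), ('tealight_0', [(0.68, [284.3, 208.0]), (0.63, [355.9, 242.4])])]
the job is handed in; nothing more can be done
None
```

The connection box is open and the job is handed in at about 10 s of the 40 s allowed. I pressed the snap tab with the shut fingertips. Then I pushed the cover's thumb ridge toward the box's +y with the tips held apart, lifted clear, and backed off behind the box.

- **Tab:** it stopped moving with the fingertip at 46.3 mm and 17.5 N on the tool, matching the 46 mm given for fully down. The side view also shows it down.
- **Cover:** the last wrist view puts its origin at about y = 48 mm of the box, against the 20 mm needed and 60 mm at the end lip. It looks flat between the guides in the last side view, and the terminals are bare. I judged flatness by eye rather than measuring it.
- **Push force:** the readings at the end of each push step were within about 1.5 N, which is near sensor noise.
- **Bottle and tealights:** in the side view they are within about 2 px of where they started, which is within the detector's error.
- **Disagreements:** my box pose fit was off by 2 to 4 px at some corners. The tab pad lay about 2.5 mm further +y than the fit, so I corrected for that before pressing.

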